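# Clamp a sample block in the test fixture to one scale division past bite

## Task

Stand the aluminium sample block (the one with the red dot on top) flat in the channel of the clamping fixture, between its jaw and its stop, and let go of it. Then turn the handwheel clockwise by its black post, feeling for the moment the jaw bites on the block, and go one scale division (15 degrees) further, as the orange pointer on the wheel's far rim shows; do not overtighten, then let go of the wheel. Leave the other samples and everything else on the bench alone.

Things in the scene. Friction and masses are not known exactly. Their poses are not given: they have to be found in the camera images.
- block_centre (a point): centre of the aluminium sample block with a red dot on top: 30 mm (its x) by 60 mm (its y) by 50 mm high, about 0.24 kg. It stands on a black 4 mm mat beside a brass and a blue block; three places 85 mm apart along the mat, any may hold it. Grip it across its 30 mm width, in its upper half
- block: the same aluminium block; origin at the centre of its underside, z up
- fixture: grey clamping fixture fixed to the bench; origin on the bench, z up. Base plate 20 mm thick, x -65 to 65, y -190 to 170 mm. Channel along y: floor 20 mm above the bench, side rails 37 mm apart inside (tops at 30 mm), centred on x = 0. At +y a cream gearbox, 100 x 100 x 72 mm high, carries the handwheel
- nest (a point): where to stand the block: a point on the channel floor, x = 0, y = -68 mm of the fixture. The block's centre then lies 25 mm above it, its 60 mm length along the channel (either way round), clear of jaw and stop by 6 mm or more
- stop_nominal (a point): nominal place of the face of the steel stop plate (30 mm wide, top at 64 mm) at the channel's -y end: y = -116 mm of the fixture, 43 mm above the bench. The real stop (blue bracket) is set anew each time, up to 10 mm either way along y, and this point does not show it. The plate is sprung: it gives way only above 10 N, then by 1 mm per 0.54 N
- jaw: steel jaw plate (30 mm wide, 22 to 64 mm above the bench), driven firmly towards the stop, 25 mm per radian of the wheel. Its frame equals the fixture's at wheel angle 0; its face is at y = -26 mm of its frame. It pushes the loose block along to the stop, then bites: 10 N at once, then 13.5 N more per radian (13.5 N one division past bite; over 20 N spoils the sample)
- wheel (a joint): handwheel angle, rad, 0 to 2.2; grows clockwise from above and closes the jaw. Bite lies between 0.75 and 1.65. Stays where left. Turning takes about 9 N along the circle at the post; biting adds 5 N, then 7 N per radian. White scale plate round its far rim, a tick every 15 degrees (0.26 rad); the orange pointer on the rim, opposite the post, runs over it
- wheel_axis (a point): a point on the wheel's vertical axis, 110 mm above the bench, at y = +90 mm of the fixture. The rim is 112 mm across, its top 92 mm above the bench
- post (a point): middle of the upright black grip post on the wheel's rim, fixed to it: 20 mm diameter, top 132 mm and this point 114 mm above the bench, 50 mm from the axis. At wheel angle 0 it stands at direction pi + 1.1 rad in the fixture's frame (counter-clockwise from +x); turning takes it clockwise, round the side near the robot
- brass_block: small brass sample block, 30 x 45 x 32 mm high, on the mat; leave alone; origin at its underside
- plastic_block: blue plastic sample block, 30 x 50 x 40 mm high, on the mat; leave alone; origin at its underside
- jar: glass jar with red cap, 56 mm across, 75 mm high; bystander; origin at its underside
- cup: steel cup, 66 mm across, 70 mm high; bystander; origin at its underside
- weight: brass test weight, 36 mm across, 52 mm high; bystander; origin at its underside
- driver: yellow-handled screwdriver lying on the table; bystander; origin at its underside
- dropper: white plastic bottle, 40 mm across, 100 mm high; bystander; origin at its underside
Mind the look-alikes: they are no part of the job. Of the things like the block, leave any that is pink or turquoise; of the rest the smaller one is meant.

How it is judged:
On the way, in this order (a step that is already met when the one before it is completed fails the run):
1. the block stands flat in the channel, let go of, not yet clamped (x of block_centre in the frame of fixture between -0.005 and 0.005 m and z of block_centre in the frame of fixture between 0.042 and 0.048 m and y of block_centre in the frame of fixture between -0.115 and -0.04 m and angle between block_centre's own z axis and vertical below 0.06 rad and contact force between the fingers and block below 0.2 N and contact force between jaw and block below 2 N), for 0.2 s.
2. the jaw grips the block (contact force between jaw and block above 8 N), for 0.1 s.
At the end, for the whole second after the job is handed in: The aluminium block stands flat on the channel floor (centre 42 to 48 mm above the bench, within 5 mm of the channel's middle line, tilted less than 0.06 rad) and the jaw presses on it with 11 to 16 N (about 4 to 25 degrees of wheel past bite), wheel and block at rest (x of block_centre in the frame of fixture between -0.005 and 0.005 m and z of block_centre in the frame of fixture between 0.042 and 0.048 m and y of block_centre in the frame of fixture between -0.115 and -0.04 m and angle between block_centre's own z axis and vertical below 0.06 rad and contact force between jaw and block between 11 and 16 N and velocity of joint wheel between -0.05 and 0.05 rad/s and linear speed of block below 0.01 m/s); the robot touches nothing.
It fails at once if the jaw squeezes the block with more than 20 N (contact force between jaw and block above 20 N).
It fails at once if the other samples or bystanders are moved more than 20 mm (distance of any of brass_block, plastic_block, jar, cup, weight, driver, dropper from where it was at the start of the episode above 0.02 m).
It also fails if it takes over 61 s, if anything falls off the work surface, if the arm or the gripper's body presses on something with over 40 N, if the wrist force passes 120 N, or if a joint passes its speed limit or range.

## Robot

A 7-joint arm with a two-finger parallel gripper is mounted at the origin on the work surface. World frame = base frame: x ahead of the robot, y to its left, z up, the work surface at z = 0. Lengths are in m, angles in rad, forces in N, time in s.
With the tool pointing down it reaches from about 0.4 to 0.85 m from the base axis. Payload 4.5 kg.
Tool frame: the origin (TCP) lies midway between the tips of the shut fingers; the grasp point (between the pads) lies 19 mm behind it; x points along the fingers, y is the direction in which the jaws open and shut, and the axes are right-handed (so a half turn about x gives the same grasp; the last joint's range is limited). The gripper opens to 88 mm and grips with 3 to 60 N. Pads are 18 mm wide; open, the fingers measure 123 mm over their backs; the gripper's body (75 mm by 187 mm) begins 45 mm behind the grasp point.
Start: joints at [-1.202, 0.689, -0.195, 1.565, 0.157, 0.902, -0.215], TCP at [0.205, 0.59, 0.239] pointing down, gripper open.
Joint ranges: [-3.01, 3.01], [-0.46, 2.08], [-1.47, 1.51], [0.13, 2.56], [-1, 4.14], [0.04, 2.09], [-2.66, 2.66]. Speed limits (rad/s): [2.57, 2.57, 3.14, 3.14, 3.14, 3.14, 3.14].

## Interface

Orientations are given as a unit quaternion [x, y, z, w].
In Python, from plant import r gives the robot as it stands.
- The arm moves only by the tool arm_command, never from a script. Its argument "plan" is a list of rows, each a list of 5 numbers: the finger opening in m, from 0 to 0.0881, then the shift along the tool's x, y, z in m, then the turn about the tool's x in rad. In form: [[grip, dx, dy, dz, roll], ...]. A call has 1 to 12 rows; each row shifts and turns the commanded pose from where the row before left it, along the tool's axes as they then stand; what a row does not reach is not made up. A row lasts 1/8 s, in which the tool goes at most 62.5 mm and 10.7 degrees, less where a joint would pass 70% of its speed; a pose out of reach is approached as far as the arm can. A call is refused whole if a number of a shift passes 0.0625 or a number of a turn 0.188, either way. A call with a gripper value outside its range is refused whole. The fingers move at their own pace and stop on an object; "force" is the grip in N (left out, the last holds). Time passes only in rows, so rows that do not move let the fingers close. It gives the time, the measured TCP pose, the force and the opening at its end, in the units of the state.
- r.get_state(): the state, without advancing time (a new reading comes with each control period).
- r.snapshot(name): name is "scene" or "top" or "wrist"; returns (picture, depth): 420x560x3 uint8, red, green, blue; 420x560 float32, m along the optical axis (not along the pixel's ray), 0 where there is no reading.
- r.calibration(name): a dict with "fx", "fy", "cx", "cy" (pixels), "eye" and "orientation" of the camera in the world; the wrist camera has in their place "mount" (4x4, takes a point from camera to tool coordinates, whose origin is the TCP and whose axes are the tool frame's). Camera axes: x right, y down, z forward; pixel columns grow to the right and rows downward; lengths in m; the calibration is good to about 2 mm. The wrist camera is an equidistant fisheye: a pixel r from the principal point sees the ray r / f radians off the axis. A picture is of the moment at which its call begins: read the wrist's pose just before it. calibration takes no time and is no camera call.
- r.finish_job(): hands the job in, once; it reports no verdict.
The state is a dict: "clock": time; "q": joint angles; "qd": joint speeds; "joint_torque": joint torques, N m; "tool_pos": TCP position; "eef_rot": TCP orientation; "contact_force": force on the tool from outside, world axes, zero at the start; "moment": the same for the moment, N m; "opening": opening from 0.0 (shut) to 1.0 (fully open).
Only numpy, scipy, OpenCV 4.12 (cv2) and the standard library are available. Lean on these libraries where they do the work, as an engineer would, in place of code of your own. Each camera call takes 0.05 s, during which the arm holds its last target.

## Working session

There is one attempt and no reset: what is moved stays moved. The work goes in short steps, Python scripts to look and compute and a tool call to move; the robot and the scene stay as the last step left them, time stands still between calls to the robot, and variables do not carry over. Pictures are saved under pics/ and viewed, and the job is handed in when it is done.

Besides the shell and the picture viewer there is one more tool, called after "Call:" in YAML: its name, and indented under it one key for each argument. arm_command: Moves the arm, as the interface text tells. Its arguments: {"type":"object","properties":{"plan":{"type":"array","items":{"type":"array","items":{"type":"number"}}},"force":{"type":"number"}},"required":["plan"]}

```bash
ls; mkdir -p pics
python3 - <<'E'
from plant import r
import cv2,json
s=r.get_state();print({k:(s[k] if not hasattr(s[k],'tolist') else s[k].tolist()) for k in s})
for n in ["scene","top"]:
    p,d=r.snapshot(n);cv2.imwrite(f"pics/{n}0.png",p[...,::-1]);import numpy as np;np.savez(f"pics/{n}0.npz",p=p,d=d);print(n,r.calibration(n))
print(r.calibration("wrist"))
E
```

```text
pics
{'clock': 0.0, 'q': [-1.202161022184753, 0.6899932053165572, -0.19445757628648083, 1.566323157523052, 0.15729395038424995, 0.9024883567293703, -0.2150873304210774], 'qd': [0.000971807442962793, -8.880219028521262e-05, 0.00014557210883795051, 0.0005559163881785974, 3.105625571443274e-05, 0.0013723831963988135, -0.0010461163141573218], 'joint_torque': [-0.00014302618183137383, -52.75580048561096, -1.2665535137057304, -15.342323184013367, -0.05253959563560784, 0.006669947906630114, 0.0001645938664296409], 'tool_pos': [0.20525340008358853, 0.589678288424788, 0.23790840271588176], 'eef_rot': [0.11717012578506393, 0.6972740354489322, -0.11845668727227164, 0.6971714956542276], 'contact_force': [-0.5147672380380603, 0.19220306818036392, 0.5245067795084127], 'moment': [0.022945632936002398, -0.042485918186360674, -0.0409950856318133], 'opening': 1.0006799694793744}
scene {'fx': 396.07993814051406, 'fy': 396.07993814051406, 'cx': 280.60742681604125, 'cy': 208.3772698662403, 'eye': array([0.89748291, 0.70690442, 0.6329664 ]), 'orientation': array([ 0.2062027 ,  0.8659105 , -0.44405237, -0.1024546 ])}
top {'fx': 432.09800044067015, 'fy': 432.09800044067015, 'cx': 280.0665674543236, 'cy': 204.63437437958473, 'eye': array([0.33110353, 0.05318131, 1.05299241]), 'orientation': array([-0.69083327,  0.71419951, -0.08170686,  0.0774109 ])}
{'fx': 325.19226210127806, 'fy': 325.19226210127806, 'cx': 281.77840924276467, 'cy': 211.70772063535588, 'mount': array([[ 6.60819007e-05, -3.00829092e-01,  9.53678066e-01,
        -1.46391597e-01],
       [ 9.99999940e-01, -3.04578017e-04, -1.65367990e-04,
        -4.75758042e-04],
       [ 3.40216876e-04,  9.53678019e-01,  3.00829054e-01,
        -7.78164142e-02],
       [ 0.00000000e+00,  0.00000000e+00,  0.00000000e+00,
         1.00000000e+00]])}
```

View pics/scene0.png

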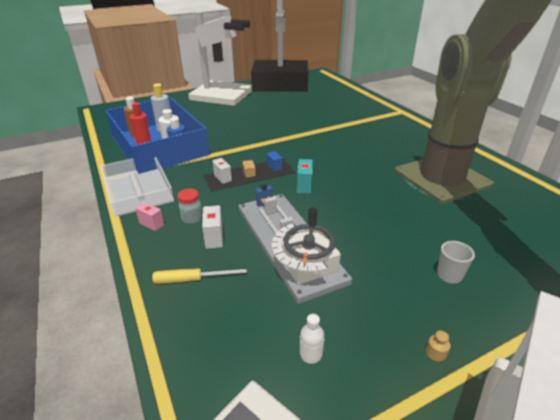

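View pics/top0.png

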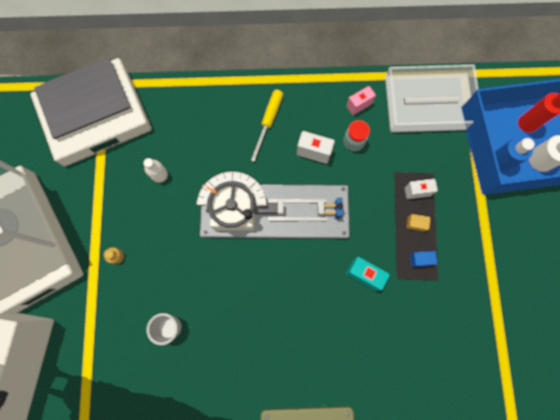

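```bash
cat > h.py <<'E'
import numpy as np,cv2
from scipy.spatial.transform import Rotation as R
def ray(c,u,v):
    d=np.array([(u-c['cx'])/c['fx'],(v-c['cy'])/c['fy'],1.]);return R.from_quat(c['orientation']).apply(d)
def plane(c,u,v,z):
    d=ray(c,u,v);e=np.array(c['eye']);return e+d*(z-e[2])/d[2]
def proj(c,P):
    q=R.from_quat(c['orientation']).inv().apply(np.atleast_2d(P)-np.array(c['eye']))
    return np.c_[q[:,0]/q[:,2]*c['fx']+c['cx'],q[:,1]/q[:,2]*c['fy']+c['cy']]
E
python3 - <<'E'
import numpy as np,cv2
p=np.load('pics/top0.npz')['p'][...,::-1]
a=cv2.resize(p[165:285,190:450],None,fx=3,fy=3,interpolation=cv2.INTER_CUBIC);cv2.imwrite('pics/t_a.png',a)
b=cv2.resize(p[165:215,395:450],None,fx=8,fy=8,interpolation=cv2.INTER_CUBIC)
c=cv2.resize(p[122:172,290:345],None,fx=8,fy=8,interpolation=cv2.INTER_CUBIC)
cv2.imwrite('pics/t_b.png',np.hstack([b[:,:400],c[:,:400]]))
E
```

```text
(no output)
```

View pics/t_a.png

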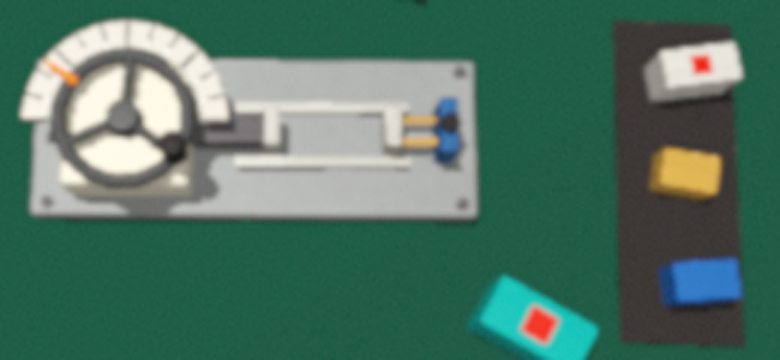

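View pics/t_b.png

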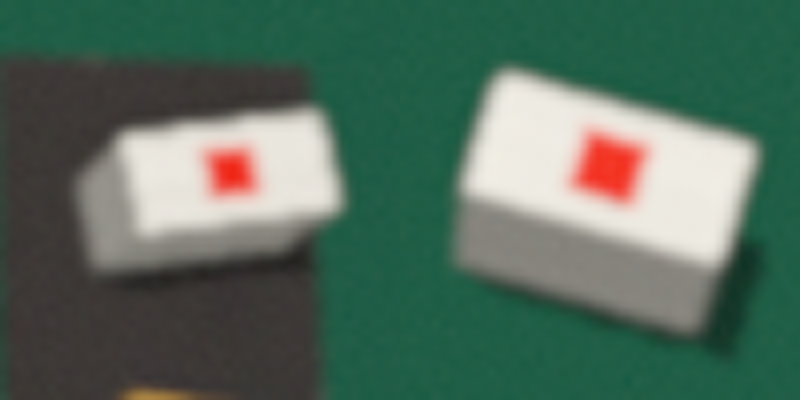

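The arm block is the white-grey one on the mat at top-view (424,187). The larger white-grey one at (316,147), pink at (362,100) and turquoise at (369,273) are the look-alikes. The crop confirms the one on the mat is the smaller of the two aluminium ones.

Run:
```python
from plant import r
from h import *
np.set_printoptions(precision=4,suppress=True)
c=r.calibration('top');p=np.load('pics/top0.npz')['p']
def q(x,y,o,s,z): return plane(c,(x+.5)/s-.5+o[0],(y+.5)/s-.5+o[1],z)
B=np.array([q(x,y,(395,165),8,.054) for x,y in [(118,130),(322,105),(345,212),(137,238)]])
print('block corners',B,'mean',B.mean(0)); 
for i in range(4):print(np.linalg.norm(B[i]-B[(i+1)%4]))
l=(B[0]+B[3]-B[1]-B[2])[:2];print('long yaw',np.arctan2(l[1],l[0]))
red=(p[...,0]>180)&(p[...,1]<110)&(p[...,2]<110)
n,L,st,ce=cv2.connectedComponentsWithStats(red.astype(np.uint8))
for i in range(1,n):
  if st[i,4]>15: print('red',ce[i],st[i,4],plane(c,*ce[i],.054))
# fixture corners
F=[q(x,y,(190,165),3,.02) for x,y in [(473,61),(477,216),(30,215)]]
print('F',F)
yd=F[1]-F[2];print('len',np.linalg.norm(yd),np.linalg.norm(F[0]-F[1]))
g=-(yd)[:2];print('yaxis dir',np.arctan2(g[1],g[0])-np.pi/2)
Rz=np.arctan2(g[1],g[0])-np.pi/2
x=np.array([np.cos(Rz),np.sin(Rz)]);y=np.array([-x[1],x[0]])
for P,f in zip(F,[(.065,-.19),(-.065,-.19),(-.065,.17)]): print('origin',P[:2]-x*f[0]-y*f[1])
```

```text
block corners [[ 0.6086 -0.2693  0.054 ]
 [ 0.6144 -0.3316  0.054 ]
 [ 0.581  -0.3347  0.054 ]
 [ 0.575  -0.2717  0.054 ]] mean [ 0.5948 -0.3018  0.054 ]
0.06248355890806238
0.03355491429368876
0.06328250790245563
0.03365701268482982
long yaw 1.6641832681026711
red [550.8916 103.0049] 203 [ 0.7994 -0.6454  0.054 ]
red [362.2381  95.9524] 21 [ 0.834  -0.1731  0.054 ]
red [358.4891 130.109 ] 321 [ 0.7426 -0.1568  0.054 ]
red [315.7568 142.5135] 37 [ 0.7135 -0.0496  0.054 ]
red [423.4118 186.1176] 17 [ 0.5943 -0.3018  0.054 ]
red [369.3443 272.7705] 61 [ 0.3934 -0.1558  0.054 ]
F [array([ 0.6124, -0.1255,  0.02  ]), array([ 0.4832, -0.1199,  0.02  ]), array([0.496 , 0.2392, 0.02  ])]
len 0.3593649107778161 0.1292489289734152
yaxis dir -0.03542242588744826
origin [0.5541 0.0667]
origin [0.5549 0.0677]
origin [0.5549 0.067 ]
```

```bash
cat >> h.py <<'E'
def plan(s,target,yaw_y):
    """target TCP world, yaw_y world angle of tool y axis (mod pi); prints shift in current tool axes, roll"""
    M=R.from_quat(s['eef_rot']).as_matrix();y=M[:,1];a=np.arctan2(y[1],y[0])
    roll=-((yaw_y-a+np.pi/2)%np.pi-np.pi/2)
    d=np.array(target)-np.array(s['tool_pos'])
    print('axes',np.round(M.T,4).tolist(),'tool y yaw',round(a,4),'roll needed',round(roll,4),'q7',round(s['q'][6],3),'clock',s['clock'])
    t=M.T@d;print('shift cur axes',np.round(t,4)); 
    M2=M@R.from_rotvec([roll,0,0]).as_matrix();print('shift after roll',np.round(M2.T@d,4))
E
python3 - <<'E'
from plant import r
from h import *
s=r.get_state();plan(s,[.5945,-.302,.20],1.664-np.pi/2)
plan(s,[.5945,-.302,.20],1.664)
E
```

```text
axes [[-0.0004, -0.0016, -1.0], [0.3285, 0.9445, -0.0016], [0.9445, -0.3285, 0.0001]] tool y yaw 1.2361 roll needed 1.1429 q7 -0.215 clock 0.1
shift cur axes [ 0.0392 -0.7143  0.6606]
shift after roll [0.0392 0.3046 0.9241]
axes [[-0.0004, -0.0016, -1.0], [0.3285, 0.9445, -0.0016], [0.9445, -0.3285, 0.0001]] tool y yaw 1.2361 roll needed -0.4279 q7 -0.215 clock 0.1
shift cur axes [ 0.0392 -0.7143  0.6606]
shift after roll [ 0.0392 -0.9241  0.3046]
```

Run:
```python
from plant import r
from h import *
s=r.get_state();M=R.from_quat(s['eef_rot']).as_matrix()
d=np.array([.5945,-.302,.22])-s['tool_pos'];N=20
for i in range(N):
    roll=.1633 if i<7 else 0
    print([.088]+np.round(M.T@(d/N),4).tolist()+[roll])
    M=M@R.from_rotvec([roll,0,0]).as_matrix()
```

```text
[0.088, 0.001, -0.0357, 0.033, 0.1633]
[0.088, 0.001, -0.0299, 0.0384, 0.1633]
[0.088, 0.001, -0.0232, 0.0427, 0.1633]
[0.088, 0.001, -0.016, 0.046, 0.1633]
[0.088, 0.001, -0.0083, 0.0479, 0.1633]
[0.088, 0.001, -0.0004, 0.0486, 0.1633]
[0.088, 0.001, 0.0075, 0.0481, 0.1633]
[0.088, 0.001, 0.0152, 0.0462, 0]
[0.088, 0.001, 0.0152, 0.0462, 0]
[0.088, 0.001, 0.0152, 0.0462, 0]
[0.088, 0.001, 0.0152, 0.0462, 0]
[0.088, 0.001, 0.0152, 0.0462, 0]
[0.088, 0.001, 0.0152, 0.0462, 0]
[0.088, 0.001, 0.0152, 0.0462, 0]
[0.088, 0.001, 0.0152, 0.0462, 0]
[0.088, 0.001, 0.0152, 0.0462, 0]
[0.088, 0.001, 0.0152, 0.0462, 0]
[0.088, 0.001, 0.0152, 0.0462, 0]
[0.088, 0.001, 0.0152, 0.0462, 0]
[0.088, 0.001, 0.0152, 0.0462, 0]
```

Call:
arm_command:
  plan:
    - [0.088,0.001,-0.036,0.033,0.163]
    - [0.088,0.001,-0.03,0.038,0.163]
    - [0.088,0.001,-0.023,0.043,0.163]
    - [0.088,0.001,-0.016,0.046,0.163]
    - [0.088,0.001,-0.008,0.048,0.163]
    - [0.088,0.001,0,0.049,0.163]
    - [0.088,0.001,0.0075,0.048,0.163]
    - [0.088,0.001,0.015,0.046,0]
    - [0.088,0.001,0.015,0.046,0]
    - [0.088,0.001,0.015,0.046,0]
    - [0.088,0.001,0.015,0.046,0]
    - [0.088,0.001,0.015,0.046,0]

```text
clock: 1.6
tool_pos: [0.4393, 0.0549, 0.2266]
eef_rot: [0.476, 0.523, -0.476, 0.523]
contact_force: [1.2, 1.3, -0.3]
opening: 0.995
```

Run:
```python
from plant import r
from h import *
s=r.get_state();plan(s,[.5945,-.302,.22],.0934);print(np.round(s['q'],2))
```

```text
axes [[-0.0002, 0.0002, -1.0], [0.9955, 0.0952, -0.0002], [0.0952, -0.9955, -0.0002]] tool y yaw 0.0953 roll needed 0.0019 q7 -0.097 clock 1.6
shift cur axes [0.0065 0.1205 0.37  ]
shift after roll [0.0065 0.1212 0.3698]
[-0.25  0.48  0.04  2.11 -0.03  0.55 -0.1 ]
```

Call:
arm_command:
  plan:
    - [0.088,0.001,0.015,0.046,0]
    - [0.088,0.001,0.015,0.046,0]
    - [0.088,0.001,0.015,0.046,0]
    - [0.088,0.001,0.015,0.046,0]
    - [0.088,0.001,0.015,0.046,0]
    - [0.088,0.001,0.015,0.046,0]
    - [0.088,0,0.015,0.046,0]
    - [0.088,0,0.015,0.046,0]
    - [0.088,0,0,0,0]
    - [0.088,0,0,0,0]

```text
clock: 2.85
tool_pos: [0.5928, -0.2975, 0.22]
eef_rot: [0.476, 0.524, -0.475, 0.523]
contact_force: [0.3, -0.4, 0.6]
opening: 0.999
```

```bash
cat >> h.py <<'E'
def wray(c,s,u,v):
    x,y=u-c['cx'],v-c['cy'];rr=np.hypot(x,y);t=rr/c['fx']
    d=np.array([x/rr*np.sin(t),y/rr*np.sin(t),np.cos(t)]) if rr>0 else np.array([0,0,1.])
    T=np.array(c['mount']);M=R.from_quat(s['eef_rot']).as_matrix()
    return np.array(s['tool_pos'])+M@T[:3,3], M@T[:3,:3]@d
def wplane(c,s,u,v,z):
    e,d=wray(c,s,u,v);return e+d*(z-e[2])/d[2]
E
python3 - <<'E'
from plant import r
from h import *
import pickle
s=r.get_state();plan(s,[.5945,-.302,.22],.0934)
p,d=r.snapshot('wrist');cv2.imwrite('pics/w1.png',p[...,::-1]);pickle.dump((s,p,d),open('pics/w1.pkl','wb'))
E
```

```text
axes [[-0.0013, 0.0018, -1.0], [0.9954, 0.0954, -0.0011], [0.0954, -0.9954, -0.0019]] tool y yaw 0.0955 roll needed 0.0021 q7 0.485 clock 2.85
shift cur axes [-0.      0.0012  0.0047]
shift after roll [-0.      0.0013  0.0047]
```

View pics/w1.png

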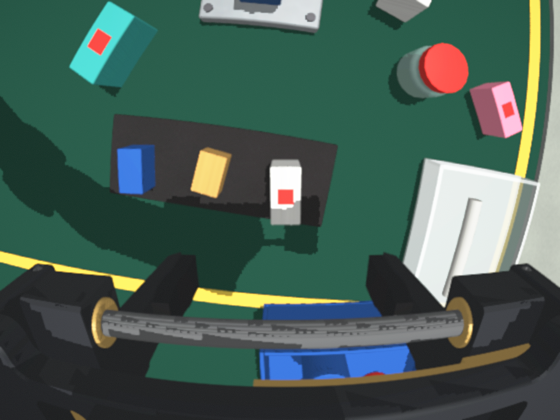

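Run:
```python
import pickle,cv2
s,p,d=pickle.load(open('pics/w1.pkl','rb'))
cv2.imwrite('pics/w1c.png',cv2.resize(p[150:235,255:320][...,::-1],None,fx=7,fy=7,interpolation=cv2.INTER_CUBIC))
```

```text
(no output)
```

View pics/w1c.png

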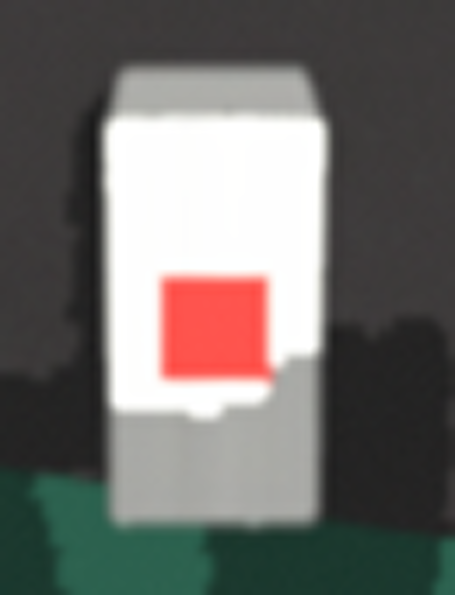

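Run:
```python
from plant import r
from h import *
import pickle
s,p,d=pickle.load(open('pics/w1.pkl','rb'));c=r.calibration('wrist')
W=np.array([wplane(c,s,(x+.5)/7-.5+255,(y+.5)/7-.5+150,.054) for x,y in [(105,118),(326,118),(320,522),(110,522),(215,328)]])
print(W,W[:4].mean(0));l=(W[2]+W[3]-W[0]-W[1]);print('yaw',np.arctan2(-l[1],-l[0]),np.linalg.norm(l)/2,np.linalg.norm(W[0]-W[1]))
s=r.get_state();m=(W[:4].mean(0)+W[4])/2
plan(s,[m[0],m[1],.023],np.arctan2(-l[1],-l[0])-np.pi/2)
```

```text
[[ 0.57835488 -0.2733658   0.054     ]
 [ 0.60889552 -0.27041428  0.054     ]
 [ 0.6146111  -0.32956463  0.054     ]
 [ 0.58413083 -0.33247469  0.054     ]
 [ 0.5964965  -0.30196011  0.054     ]] [ 0.59649808 -0.30145485  0.054     ]
yaw 1.66766450381518 0.05940812812531975 0.030682932291362708
axes [[-0.0012, 0.002, -1.0], [0.9953, 0.0965, -0.001], [0.0965, -0.9953, -0.0021]] tool y yaw 0.0967 roll needed -0.0002 q7 0.485 clock 2.9
shift cur axes [0.1972 0.0032 0.0057]
shift after roll [0.1972 0.0032 0.0057]
```

Call:
arm_command:
  plan:
    - [0.06,0.03,0.003,0.006,0]
    - [0.06,0.05,0,0,0]
    - [0.06,0.05,0,0,0]
    - [0.06,0.04,0,0,0]
    - [0.06,0.02,0,0,0]
    - [0.06,0.007,0,0,0]
    - [0.06,0,0,0,0]

```text
clock: 3.78
tool_pos: [0.5976, -0.3043, 0.0247]
eef_rot: [0.476, 0.523, -0.475, 0.524]
contact_force: [0.3, -0.1, 1.4]
opening: 0.683
```

Call:
arm_command:
  plan:
    - [0.0,0,0,0,0]
    - [0.0,0,0,0,0]
    - [0.0,0,0,0,0]
    - [0.0,0,0,0,0]
    - [0.0,0,0,0,0]
    - [0.0,0,0,0,0]
  force: 25

```text
clock: 4.53
tool_pos: [0.597, -0.3045, 0.0242]
eef_rot: [0.476, 0.523, -0.476, 0.523]
contact_force: [-1.8, 0.3, 5.0]
opening: 0.334
```

Run:
```python
from plant import r
from h import *
s=r.get_state();print(s['tool_pos'],s['opening']*.0881);plan(s,[.5523,-.001,.12],-.0354)
```

```text
[ 0.59704322 -0.30448395  0.0241978 ] 0.029444278829830653
axes [[0.0005, -0.0002, -1.0], [0.9955, 0.0948, 0.0005], [0.0948, -0.9955, 0.0002]] tool y yaw 0.095 roll needed 0.1304 q7 0.481 clock 4.525
shift cur axes [-0.0959 -0.0157 -0.3063]
shift after roll [-0.0959 -0.0554 -0.3017]
```

Call:
arm_command:
  plan:
    - [0.0,-0.03,0,0,0]
    - [0.0,-0.04,0,0,0.03]
    - [0.0,-0.026,0,0,0.1]
    - [0.0,0,-0.008,-0.04,0]
    - [0.0,0,-0.01,-0.055,0]
    - [0.0,0,-0.01,-0.055,0]
    - [0.0,0,-0.01,-0.055,0]
    - [0.0,0,-0.01,-0.055,0]
    - [0.0,0,-0.007,-0.04,0]
    - [0.0,0,0,0,0]
    - [0.0,0,0,0,0]

```text
clock: 5.9
tool_pos: [0.5522, -0.0033, 0.1194]
eef_rot: [-0.508, -0.491, 0.509, -0.491]
contact_force: [0.4, -0.5, -3.0]
opening: 0.337
```

Run:
```python
from plant import r
from h import *
import pickle
s=r.get_state();plan(s,[.5523,-.001,.12],-.0354);print(s['tool_pos'],s['opening'])
p,d=r.snapshot('wrist');cv2.imwrite('pics/w2.png',p[...,::-1]);pickle.dump((s,p,d),open('pics/w2.pkl','wb'))
p,d=r.snapshot('scene');cv2.imwrite('pics/s2.png',cv2.resize(p[120:320,180:400][...,::-1],None,fx=3,fy=3,interpolation=cv2.INTER_CUBIC))
```

```text
axes [[-0.0005, -0.0009, -1.0], [0.9994, -0.0352, -0.0005], [-0.0352, -0.9994, 0.0009]] tool y yaw -0.0352 roll needed 0.0002 q7 0.002 clock 5.9
shift cur axes [-0.0006  0.     -0.0023]
shift after roll [-0.0006  0.     -0.0023]
[ 0.55220259 -0.00334701  0.11935577] 0.3371029096713077
```

View pics/w2.png

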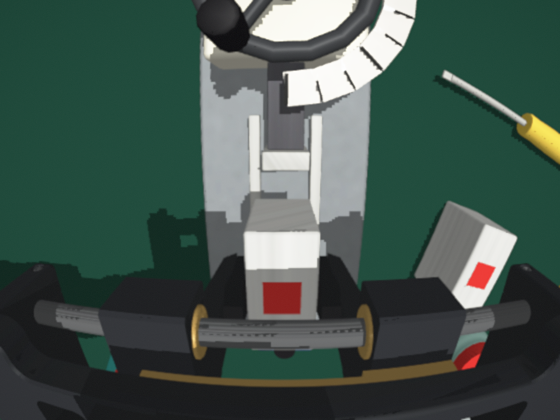

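View pics/s2.png

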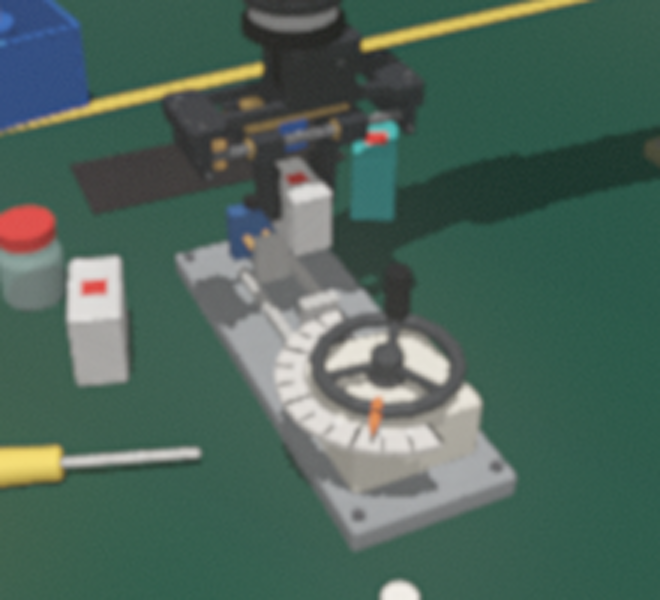

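Run:
```python
import pickle,cv2
s,p,d=pickle.load(open('pics/w2.pkl','rb'))
cv2.imwrite('pics/w2c.png',cv2.resize(p[100:250,190:380][...,::-1],None,fx=4,fy=4,interpolation=cv2.INTER_CUBIC))
```

```text
(no output)
```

View pics/w2c.png

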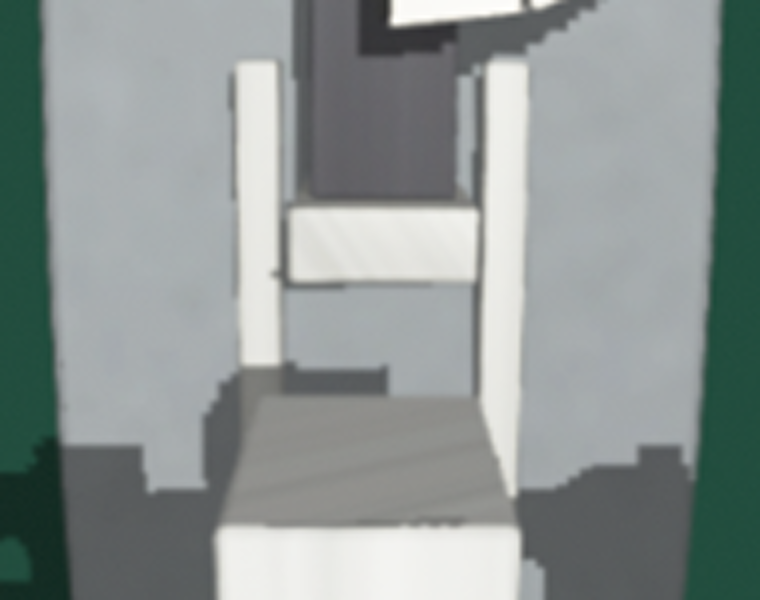

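Run:
```python
from plant import r
from h import *
import pickle
np.set_printoptions(precision=4,suppress=True)
s,p,d=pickle.load(open('pics/w2.pkl','rb'));c=r.calibration('wrist')
f=lambda x,y,z:wplane(c,s,(x+.5)/4-.5+190,(y+.5)/4-.5+100,z)
th=-.0354;X=np.array([np.cos(th),np.sin(th)]);Y=np.array([-X[1],X[0]]);O=np.array([.5547,.067])
for n,x,y,z in [('Lo',236,62,.03),('Lo',241,360,.03),('Ro',528,62,.03),('Ro',521,500,.03),('Li',279,62,.03),('Li',281,360,.03),('Ri',486,62,.03),('Ri',482,380,.03),('jL',289,283,.064),('jR',477,283,.064),('bL',43,50,.02),('bL',60,400,.02),('bR',718,50,.02),('bR',700,400,.02),('BtL',216,527,s['tool_pos'][2]+.03),('BtR',519,527,s['tool_pos'][2]+.03),('BbL',255,397,s['tool_pos'][2]-.0202),('BbR',478,397,s['tool_pos'][2]-.0202)]:
    P=f(x,y,z);print(n,P[:2],'fix',(P[:2]-O)@X,(P[:2]-O)@Y)
P=s['tool_pos'][:2];print('tcp fix',(P-O)@X,(P-O)@Y)
```

```text
Lo [0.5311 0.0731] fix -0.023797489415617185 0.005222181860440675
Lo [0.529  0.0178] fix -0.023902747295105158 -0.05004556822348404
Ro [0.5834 0.0713] fix 0.02855007922116183 0.005320803058659154
Ro [ 0.5813 -0.0118] fix 0.029422482249775183 -0.07784915598193878
Li [0.5388 0.0727] fix -0.016065872534049504 0.005090712988413275
Li [0.5365 0.0175] fix -0.016399061408972147 -0.050075265459203495
Ri [0.5758 0.0714] fix 0.020969847551632746 0.0051630958328378485
Ri [0.574  0.0124] fix 0.02121487473669178 -0.05392378036377024
jL [0.5411 0.0381] fix -0.012566376923799645 -0.02932623337460174
jR [0.5707 0.0371] fix 0.017030052963386083 -0.029301607003703586
bL [0.4932 0.0779] fix -0.061820811241181134 0.00874279698514351
bL [0.4909 0.0088] fix -0.061656828305210465 -0.06040221991865916
bR [0.6214 0.0736] fix 0.06644217598996557 0.008967932839698888
bR [0.6188 0.0043] fix 0.06627904270101281 -0.06038563365758175
BtL [0.5387 0.03  ] fix -0.014703450292560958 -0.037549527042083475
BtR [0.5678 0.029 ] fix 0.014440256699442761 -0.037550717647046525
BbL [0.5382 0.0292] fix -0.01514672021997916 -0.03832840845453116
BbR [0.5678 0.0282] fix 0.014513031180022217 -0.03833275603653982
tcp fix -6.084902542307071e-06 -0.07039133015944633
```

Call:
arm_command:
  plan:
    - [0.0,0.025,0.0024,0,0]
    - [0.0,0.03,0,0,0]
    - [0.0,0.015,0,0,0]
    - [0.0,0.005,0,0,0]
    - [0.0,0,0,0,0]
    - [0.0,0,0,0,0]

```text
clock: 6.75
tool_pos: [0.5554, -0.0028, 0.0455]
eef_rot: [0.509, 0.491, -0.508, 0.492]
contact_force: [0.3, 0.0, -3.4]
opening: 0.337
```

Run:
```python
from plant import r
from h import *
import pickle
s=r.get_state();plan(s,[.5547,-.001,.0402],-.0354);print(s['tool_pos'],s['contact_force'])
p,d=r.snapshot('wrist');cv2.imwrite('pics/w3.png',p[...,::-1]);pickle.dump((s,p,d),open('pics/w3.pkl','wb'))
```

```text
axes [[0.0016, 0.0001, -1.0], [0.9994, -0.0351, 0.0016], [-0.0351, -0.9994, -0.0001]] tool y yaw -0.0351 roll needed 0.0003 q7 0.01 clock 6.75
shift cur axes [ 0.0053 -0.0008 -0.0017]
shift after roll [ 0.0053 -0.0008 -0.0017]
[ 0.55538517 -0.00276748  0.04553164] [ 2.73505056e-01  1.98275223e-03 -3.36501406e+00]
```

View pics/w3.png

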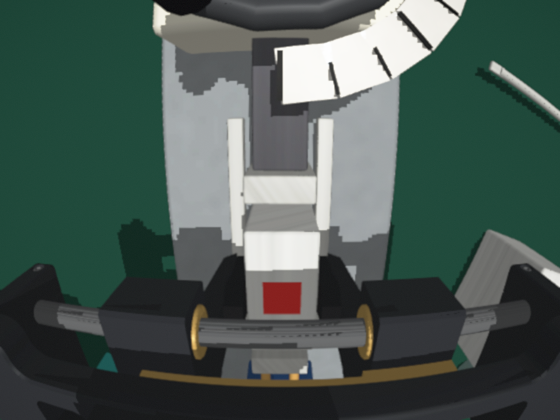

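The block (red dot at 282,298) sits between the rails (inner edges at columns 244 and 318). I'll lower the last 5 mm next.

Call:
arm_command:
  plan:
    - [0.0,0.003,-0.0005,0,0]
    - [0.0,0.002,0,0,0]
    - [0.0,0.0005,0,0,0]
    - [0.0,0,0,0,0]

```text
clock: 7.3
tool_pos: [0.5543, -0.0026, 0.0401]
eef_rot: [0.509, 0.491, -0.509, 0.491]
contact_force: [-2.4, -0.1, 7.2]
opening: 0.339
```

Call:
arm_command:
  plan:
    - [0.05,0,0,0,0]
    - [0.05,0,0,0,0]
    - [0.05,0,0,0,0]
    - [0.05,0,0,0,0]

```text
clock: 7.8
tool_pos: [0.5542, -0.0027, 0.0391]
eef_rot: [-0.509, -0.491, 0.509, -0.491]
contact_force: [-0.9, -1.1, -0.0]
opening: 0.568
```

Call:
arm_command:
  plan:
    - [0.05,-0.015,0,0,0]
    - [0.05,-0.03,0,0,0]
    - [0.05,-0.05,0,0,0]
    - [0.05,-0.05,0,-0.02,0]
    - [0.05,-0.01,0,-0.02,0]
    - [0.05,0,0,0,0]

```text
clock: 8.55
tool_pos: [0.5563, 0.0392, 0.196]
eef_rot: [0.509, 0.492, -0.507, 0.492]
contact_force: [0.5, -0.7, -0.1]
opening: 0.571
```

Run:
```python
from plant import r
from h import *
import pickle
s=r.get_state();plan(s,[.5547,-.001,.2],-.0354);print(s['tool_pos'],s['contact_force'],s['opening'])
p,d=r.snapshot('wrist');cv2.imwrite('pics/w4.png',p[...,::-1]);pickle.dump((s,p,d),open('pics/w4.pkl','wb'))
```

```text
axes [[0.0031, 0.0016, -1.0], [0.9995, -0.0317, 0.0031], [-0.0317, -0.9995, -0.0017]] tool y yaw -0.0317 roll needed 0.0037 q7 -0.068 clock 8.55
shift cur axes [-0.0041 -0.0003  0.0403]
shift after roll [-0.0041 -0.0002  0.0403]
[0.55629245 0.03924003 0.19598612] [ 0.50626527 -0.72454555 -0.13343713] 0.5714891405945253
```

View pics/w4.png

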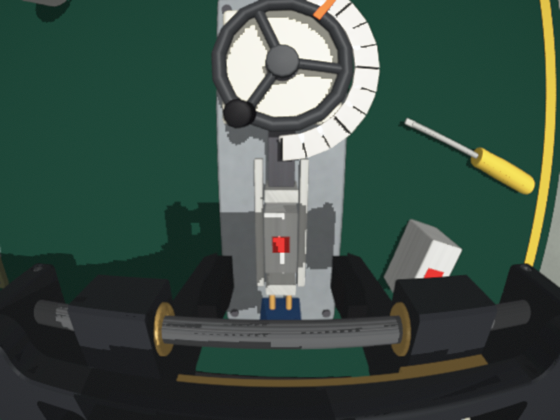

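The block stands in the channel (red dot at 281,244). The wheel hub is at (282,60), the post top at (238,113) and the orange pointer at (325,8).

Run:
```python
import pickle,cv2
s,p,d=pickle.load(open('pics/w4.pkl','rb'))
cv2.imwrite('pics/w4c.png',cv2.resize(p[180:315,235:330][...,::-1],None,fx=6,fy=6,interpolation=cv2.INTER_CUBIC)[:,:].transpose(1,0,2).copy()[:, :800])
cv2.imwrite('pics/w4d.png',cv2.resize(p[0:165,205:385][...,::-1],None,fx=4,fy=4,interpolation=cv2.INTER_CUBIC)[:600])
```

```text
(no output)
```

View pics/w4c.png

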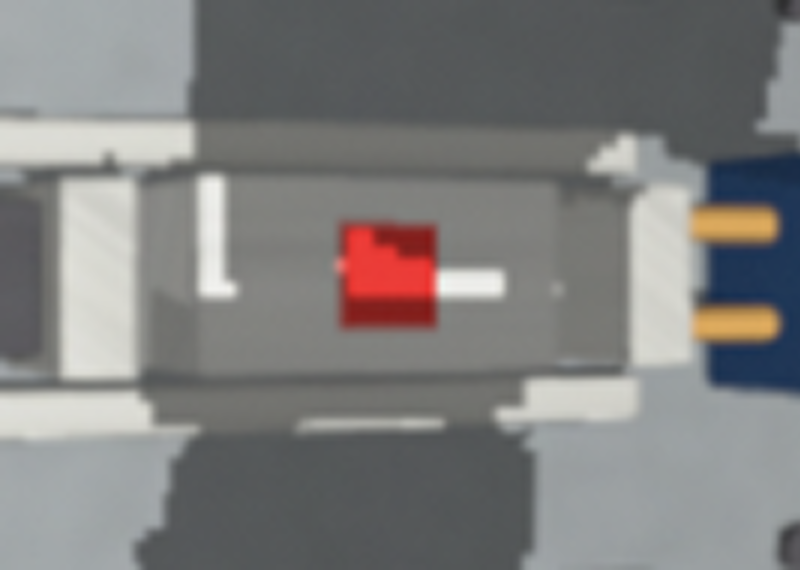

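View pics/w4d.png

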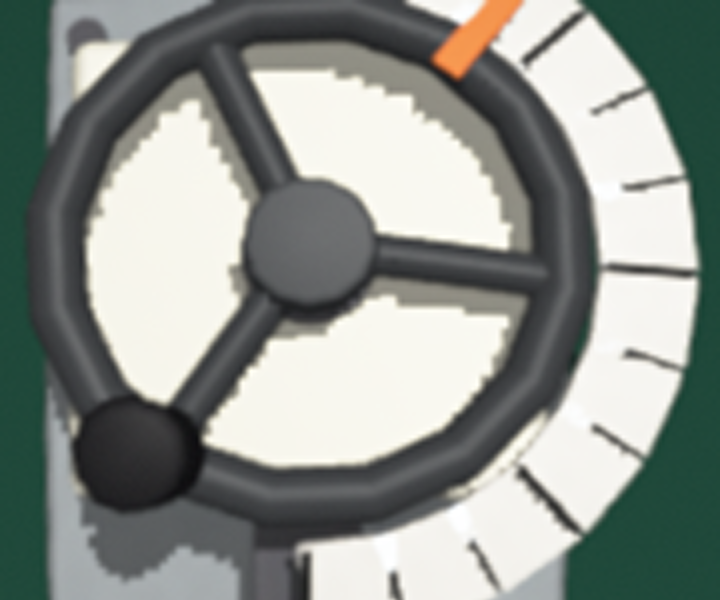

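Run:
```python
from plant import r
from h import *
import pickle
np.set_printoptions(precision=4,suppress=True)
s,p,d=pickle.load(open('pics/w4.pkl','rb'));c=r.calibration('wrist')
th=-.0354;X=np.array([np.cos(th),np.sin(th)]);Y=np.array([-X[1],X[0]]);O=np.array([.5547,.067])+X*.0023
def sh(n,P):print(n,P,'fix',(P[:2]-O)@X,(P[:2]-O)@Y)
g=lambda x,y,z:wplane(c,s,(y+.5)/6-.5+235,(x+.5)/6-.5+180,z)
f=lambda x,y,z:wplane(c,s,(x+.5)/4-.5+205,(y+.5)/4-.5+0,z)
sh('blk jaw side',g(198,275,.07));sh('blk stop side',g(558,275,.07));sh('stop',g(632,275,.064));sh('jaw',g(137,275,.064))
sh('railL in',g(300,172,.03));sh('railR in',g(300,383,.03))
sh('blk L',g(400,172,.07));sh('blk R',g(400,378,.07))
sh('red',g(388,275,.07))
sh('stop L',g(660,187,.064));sh('stop R',g(660,367,.064))
sh('hub',f(312,245,.11));sh('post',f(135,447,.132))
e=wray(c,s,300,200)[0];print('cam',e)
h=f(312,245,.11);q=f(135,447,.132);print('post rel',q-h,np.hypot(*(q-h)[:2]),np.arctan2((q-h)[1],(q-h)[0])-th+2*np.pi-np.pi-1.1)
```

```text
blk jaw side [0.5552 0.0302 0.07  ] fix -0.0005025209138509847 -0.0367129609030983
blk stop side [ 0.5532 -0.0292  0.07  ] fix -0.00039508256103515263 -0.09617092664367623
stop [ 0.5526 -0.0462  0.064 ] fix -0.00037147913184218504 -0.11324676160474818
jaw [0.5554 0.0378 0.064 ] fix -0.0005224186555504785 -0.029123211196867057
railL in [ 0.5365 -0.0001  0.03  ] fix -0.018093075056916638 -0.06771509378388726
railR in [ 0.5726 -0.0013  0.03  ] fix 0.018016405818383464 -0.0676365911380635
blk L [ 0.5385 -0.0015  0.07  ] fix -0.016112019104849804 -0.06898482144282961
blk R [ 0.5698 -0.0025  0.07  ] fix 0.01522935607676482 -0.06891636163733528
red [0.5542 0.     0.07  ] fix -0.00044439894543197493 -0.06693150911690894
stop L [ 0.5379 -0.0512  0.064 ] fix -0.014907993878866746 -0.11874509703649776
stop R [ 0.5676 -0.0522  0.064 ] fix 0.014842433772720813 -0.11868903531696472
hub [0.5608 0.1539 0.11  ] fix 0.0007422002754791928 0.08705391569348887
post [0.5312 0.1187 0.132 ] fix -0.027601670578193096 0.05080410001995244
cam [0.5582 0.1164 0.3425]
post rel [-0.0296 -0.0352  0.022 ] 0.04601547730204503 -0.19281257361868365
```

Run:
```python
from plant import r
from h import *
s=r.get_state();plan(s,[.5310,.1175,.098],-.637)
```

```text
axes [[0.0008, 0.0001, -1.0], [0.9994, -0.0337, 0.0008], [-0.0337, -0.9994, -0.0001]] tool y yaw -0.0337 roll needed 0.6033 q7 -0.068 clock 8.6
shift cur axes [ 0.0968 -0.0273 -0.0791]
shift after roll [ 0.0968 -0.0673 -0.0496]
```

Call:
arm_command:
  plan:
    - [0.05,0,0,0,0.15]
    - [0.05,0,0,0,0.15]
    - [0.05,0,0,0,0.15]
    - [0.05,0,0,0,0.153]
    - [0.05,0,-0.022,-0.016,0]
    - [0.05,0,-0.025,-0.018,0]
    - [0.05,0,-0.02,-0.016,0]
    - [0.05,0.035,0,0,0]
    - [0.05,0,0,0,0]

```text
clock: 9.72
tool_pos: [0.5292, 0.1158, 0.1569]
eef_rot: [-0.629, -0.318, 0.634, -0.317]
contact_force: [-0.8, -0.9, -0.0]
opening: 0.567
```

Run:
```python
from plant import r
from h import *
import pickle
s=r.get_state();plan(s,[.5310,.1175,.098],-.637);print(s['tool_pos'])
p,d=r.snapshot('wrist');cv2.imwrite('pics/w5.png',p[...,::-1]);pickle.dump((s,p,d),open('pics/w5.pkl','wb'))
```

```text
axes [[-0.0066, -0.0024, -1.0], [0.8026, -0.5965, -0.0039], [-0.5965, -0.8026, 0.0059]] tool y yaw -0.6391 roll needed -0.0021 q7 -0.599 clock 9.725
shift cur axes [ 0.0588  0.0006 -0.0028]
shift after roll [ 0.0588  0.0006 -0.0028]
[0.52924606 0.1157805  0.15686183]
```

View pics/w5.png

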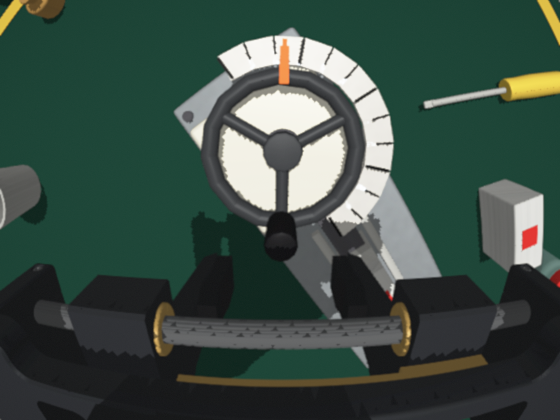

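Run:
```python
from plant import r
from h import *
import pickle
s,p,d=pickle.load(open('pics/w5.pkl','rb'));c=r.calibration('wrist')
a=wplane(c,s,282.5,150,.088);b=wplane(c,s,281,246,.132);print('axis',a,'post',b,np.hypot(*(b-a)[:2]))
M=R.from_quat(s['eef_rot']).as_matrix();print(M.T@(b-s['tool_pos']),M.T@(a-s['tool_pos']))
v=wplane(c,s,284.5,45,.09)-a;print('pointer dir-post dir', np.arctan2(v[1],v[0])+.0354-1.1)
cv2.imwrite('pics/w5c.png',cv2.resize(p[20:270,190:400][...,::-1],None,fx=2.4,fy=2.4,interpolation=cv2.INTER_CUBIC))
```

```text
axis [0.56076798 0.15734155 0.088     ] post [0.53068549 0.11818    0.132     ] 0.04938201585446748
[ 0.02484597 -0.00018013 -0.00293011] [ 0.06855257  0.00077372 -0.05256283]
pointer dir-post dir -0.151499252053793
```

View pics/w5c.png

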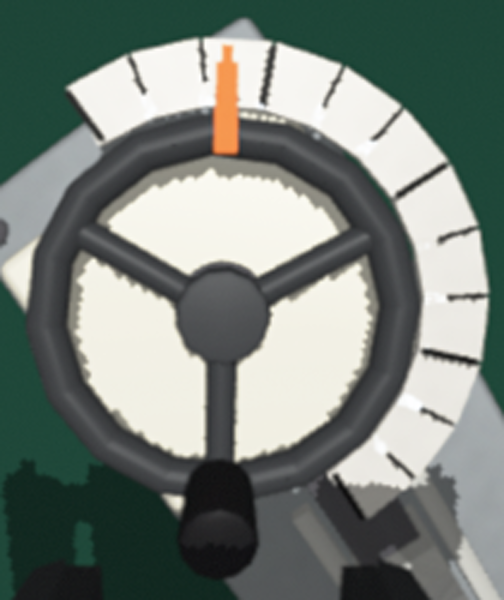

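The pointer is at crop (227,95), just past the third tick. The axis and post fixes agree, at radius 49.4 mm against 50. I'll descend and grip the post.

Call:
arm_command:
  plan:
    - [0.05,0.02,0,-0.003,0]
    - [0.05,0.025,0,0,0]
    - [0.05,0.013,0,0,0]
    - [0.05,0,0,0,0]
    - [0.0,0,0,0,0]
    - [0.0,0,0,0,0]
    - [0.0,0,0,0,0]
    - [0.0,0,0,0,0]
    - [0.0,0,0,0,0]
    - [0.0,0,0,0,0]
  force: 25

```text
clock: 11.02
tool_pos: [0.5322, 0.1209, 0.1016]
eef_rot: [-0.631, -0.319, 0.632, -0.317]
contact_force: [-2.8, 1.6, 5.8]
opening: 0.221
```

```bash
cat >> h.py <<'E'
AX=np.array([.5608,.1573])
def wh(s):
    v=np.array(s['tool_pos'][:2])-AX;M=R.from_quat(s['eef_rot']).as_matrix();f=M.T@np.array(s['contact_force'])
    t=np.array([v[1],-v[0]])/np.hypot(*v)
    print('clk %.3f r %.4f z %.4f theta %.4f toolyaw-th %.4f Ft %.2f F_tool %s op %.4f'%(s['clock'],np.hypot(*v),s['tool_pos'][2],(np.pi+1.1-.0354-np.arctan2(v[1],v[0]))%(2*np.pi),(np.pi+1.1-.0354-np.arctan2(M[1,2],M[0,2]))%(2*np.pi),t@np.array(s['contact_force'][:2]),np.round(f,1),s['opening']*.0881))
E
python3 -c "
from plant import r
from h import *
wh(r.get_state())"
```

```text
clk 11.025 r 0.0463 z 0.1016 theta 0.1605 toolyaw-th 0.1308 Ft 3.22 F_tool [-5.8 -3.3  0.4] op 0.0195
```

Call:
arm_command:
  plan:
    - [0.0,0,-0.003,0.0005,0.06]
    - [0.0,0,-0.004,0.0005,0.08]
    - [0.0,0,-0.004,0.0,0.08]
    - [0.0,0,-0.004,0.0,0.08]
    - [0.0,0,0,0.0,0]

```text
clock: 11.65
tool_pos: [0.5236, 0.1292, 0.1017]
eef_rot: [0.673, 0.22, -0.671, 0.221]
contact_force: [2.5, 0.2, 1.3]
opening: 0.215
```

```bash
python3 -c "
from plant import r
from h import *
wh(r.get_state())"
```

```text
clk 11.650 r 0.0466 z 0.1017 theta 0.4171 toolyaw-th 0.4305 Ft -1.37 F_tool [-1.3  1.3 -2.1] op 0.0190
```

Call:
arm_command:
  plan:
    - [0.0,0,-0.004,0,0.08]
    - [0.0,0,-0.004,0,0.08]
    - [0.0,0,-0.003,0,0.06]
    - [0.0,0,-0.002,0,0.04]

```text
clock: 12.15
tool_pos: [0.5177, 0.1393, 0.1017]
eef_rot: [0.697, 0.13, -0.693, 0.132]
contact_force: [4.0, -2.0, -0.6]
opening: 0.217
```

```bash
python3 -c "
from plant import r
from h import *
wh(r.get_state())"
```

```text
clk 12.150 r 0.0467 z 0.1017 theta 0.6686 toolyaw-th 0.6921 Ft -3.37 F_tool [ 0.6  3.3 -3. ] op 0.0191
```

Call:
arm_command:
  plan:
    - [0.0,0,-0.002,0,0.04]

```text
clock: 12.28
tool_pos: [0.517, 0.141, 0.1017]
eef_rot: [0.699, 0.116, -0.696, 0.118]
contact_force: [5.1, -2.9, 0.0]
opening: 0.216
```

```bash
python3 -c "
from plant import r
from h import *
wh(r.get_state())"
```

```text
clk 12.275 r 0.0467 z 0.1017 theta 0.7086 toolyaw-th 0.7321 Ft -4.49 F_tool [ 0.   4.4 -3.8] op 0.0190
```

Call:
arm_command:
  plan:
    - [0.0,0,-0.002,0,0.04]

```text
clock: 12.4
tool_pos: [0.5164, 0.1428, 0.1017]
eef_rot: [0.701, 0.102, -0.698, 0.104]
contact_force: [4.8, -2.6, -0.9]
opening: 0.22
```

```bash
python3 -c "
from plant import r
from h import *
wh(r.get_state())"
```

```text
clk 12.400 r 0.0468 z 0.1017 theta 0.7488 toolyaw-th 0.7722 Ft -3.94 F_tool [ 0.9  3.8 -3.8] op 0.0194
```

Call:
arm_command:
  plan:
    - [0.0,0,-0.002,0.0,0.04]
    - [0.0,0,-0.002,0.0,0.04]
    - [0.0,0,-0.002,0.0,0.04]

```text
clock: 12.78
tool_pos: [0.5149, 0.1482, 0.1017]
eef_rot: [0.706, 0.06, -0.703, 0.062]
contact_force: [5.0, -2.6, 0.1]
opening: 0.216
```

```bash
python3 -c "
from plant import r
from h import *
wh(r.get_state())"
```

```text
clk 12.775 r 0.0468 z 0.1017 theta 0.8693 toolyaw-th 0.8926 Ft -3.47 F_tool [-0.   3.4 -4.5] op 0.0190
```

Call:
arm_command:
  plan:
    - [0.0,0,-0.002,0,0.04]

```text
clock: 12.9
tool_pos: [0.5145, 0.15, 0.1017]
eef_rot: [0.707, 0.046, -0.704, 0.048]
contact_force: [5.0, -2.9, -1.3]
opening: 0.216
```

```bash
python3 -c "
from plant import r
from h import *
wh(r.get_state())"
```

```text
clk 12.900 r 0.0468 z 0.1017 theta 0.9091 toolyaw-th 0.9327 Ft -3.67 F_tool [ 1.3  3.6 -4.5] op 0.0190
```

Call:
arm_command:
  plan:
    - [0.0,0,-0.002,0,0.04]

```text
clock: 13.02
tool_pos: [0.5142, 0.1519, 0.1017]
eef_rot: [0.708, 0.031, -0.705, 0.033]
contact_force: [4.6, -3.4, -1.0]
opening: 0.219
```

```bash
python3 -c "
from plant import r
from h import *
import pickle
s=r.get_state();wh(s)
p,d=r.snapshot('wrist');cv2.imwrite('pics/w6.png',p[...,::-1]);pickle.dump((s,p,d),open('pics/w6.pkl','wb'))
p,d=r.snapshot('top');cv2.imwrite('pics/t6.png',cv2.resize(p[165:245,190:350][...,::-1],None,fx=5,fy=5,interpolation=cv2.INTER_CUBIC))
"
```

```text
clk 13.025 r 0.0469 z 0.1017 theta 0.9494 toolyaw-th 0.9728 Ft -3.93 F_tool [ 1.   3.8 -4.3] op 0.0193
```

View pics/w6.png

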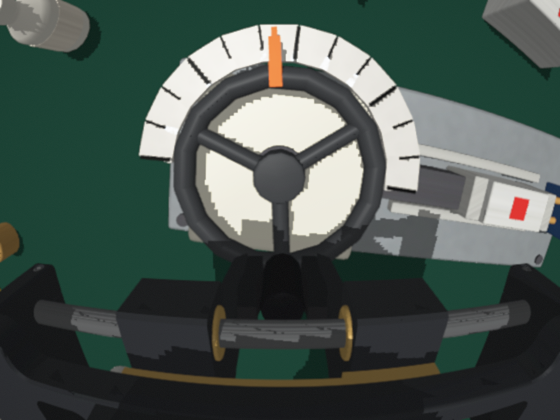

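View pics/t6.png

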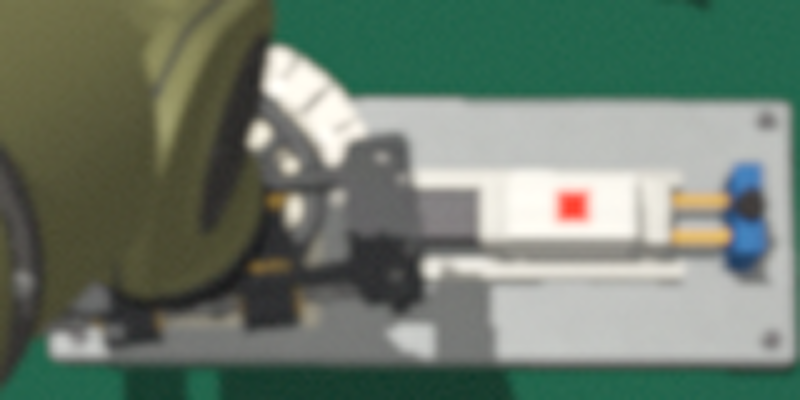

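Run:
```python
import pickle,cv2
s,p,d=pickle.load(open('pics/w6.pkl','rb'))
cv2.imwrite('pics/w6c.png',cv2.resize(p[160:260,450:560][...,::-1],None,fx=6,fy=6,interpolation=cv2.INTER_CUBIC))
```

```text
(no output)
```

View pics/w6c.png

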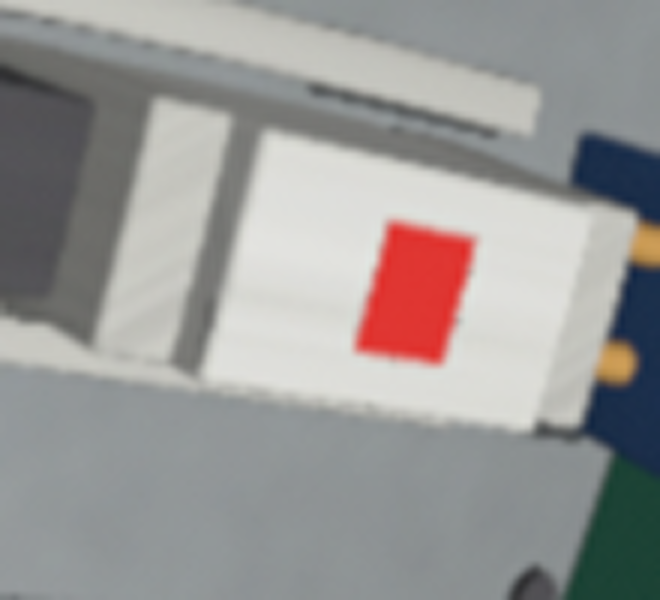

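Run:
```python
from plant import r
from h import *
import pickle
c=r.calibration('wrist')
th=-.0354;X=np.array([np.cos(th),np.sin(th)]);Y=np.array([-X[1],X[0]]);O=np.array([.5547,.067])+X*.0023
def sh(n,P):print(n,np.round([(P[:2]-O)@X,(P[:2]-O)@Y],4))
s,p,d=pickle.load(open('pics/w4.pkl','rb'))
g=lambda x,y,z:wplane(c,s,(y+.5)/6-.5+235,(x+.5)/6-.5+180,z)
sh('stop back',g(692,275,.064));sh('jaw back',g(60,275,.064))
s,p,d=pickle.load(open('pics/w6.pkl','rb'))
f=lambda x,y,z:wplane(c,s,(x+.5)/6-.5+450,(y+.5)/6-.5+160,z)
sh('jaw front',f(200,240,.064));sh('jaw back',f(123,230,.064));sh('blk jawside',f(232,253,.07));sh('blk stopside',f(564,318,.07));sh('stop back',f(610,320,.064))
```

```text
stop back [ 1.000e-04 -1.244e-01]
jaw back [-0.0001 -0.0169]
jaw front [-0.0003 -0.0485]
jaw back [-0.0007 -0.0372]
blk jawside [-0.     -0.0489]
blk stopside [-0.0002 -0.1081]
stop back [-0.0003 -0.1247]
```

Vision: the jaw is in contact with the block, and about 4.7 mm (0.19 rad) remains to the stop. I expect the bite near tool θ≈1.13.

Call:
arm_command:
  plan:
    - [0.0,0,-0.002,0,0.04]
    - [0.0,0,-0.002,0,0.04]

```text
clock: 13.38
tool_pos: [0.5139, 0.1557, 0.1017]
eef_rot: [0.709, 0.003, -0.705, 0.005]
contact_force: [5.1, -4.4, -1.0]
opening: 0.218
```

```bash
python3 -c "
from plant import r
from h import *
wh(r.get_state())"
```

```text
clk 13.375 r 0.0470 z 0.1017 theta 1.0295 toolyaw-th 1.0531 Ft -4.60 F_tool [ 1.   4.5 -5. ] op 0.0192
```

Call:
arm_command:
  plan:
    - [0.0,0,-0.002,0,0.04]

```text
clock: 13.5
tool_pos: [0.5139, 0.1575, 0.1017]
eef_rot: [0.709, -0.011, -0.705, -0.009]
contact_force: [4.4, -4.7, -0.2]
opening: 0.219
```

```bash
python3 -c "
from plant import r
from h import *
wh(r.get_state())"
```

```text
clk 13.500 r 0.0469 z 0.1017 theta 1.0691 toolyaw-th 1.0931 Ft -4.68 F_tool [ 0.2  4.6 -4.5] op 0.0193
```

Call:
arm_command:
  plan:
    - [0.0,0,-0.002,0,0.04]

```text
clock: 13.62
tool_pos: [0.5139, 0.1593, 0.1017]
eef_rot: [0.708, -0.025, -0.705, -0.023]
contact_force: [4.9, -8.4, 0.2]
opening: 0.215
```

```bash
python3 -c "
from plant import r
from h import *
wh(r.get_state())"
```

```text
clk 13.625 r 0.0469 z 0.1017 theta 1.1063 toolyaw-th 1.1332 Ft -8.14 F_tool [-0.1  8.  -5.5] op 0.0189
```

Call:
arm_command:
  plan:
    - [0.0,0,-0.002,0,0.04]

```text
clock: 13.75
tool_pos: [0.5138, 0.1602, 0.1017]
eef_rot: [0.708, -0.04, -0.704, -0.037]
contact_force: [3.5, -7.1, -0.4]
opening: 0.216
```

```bash
python3 -c "
from plant import r
from h import *
wh(r.get_state())"
```

```text
clk 13.750 r 0.0471 z 0.1017 theta 1.1254 toolyaw-th 1.1735 Ft -6.91 F_tool [ 0.5  6.7 -4.2] op 0.0191
```

Call:
arm_command:
  plan:
    - [0.0,0,-0.002,0,0.04]

```text
clock: 13.88
tool_pos: [0.5139, 0.162, 0.1017]
eef_rot: [0.707, -0.054, -0.703, -0.051]
contact_force: [4.1, -7.5, 0.5]
opening: 0.215
```

```bash
python3 -c "
from plant import r
from h import *
wh(r.get_state())"
```

```text
clk 13.875 r 0.0471 z 0.1017 theta 1.1642 toolyaw-th 1.2137 Ft -7.10 F_tool [-0.4  6.9 -5.2] op 0.0190
```

Bite felt at θ≈1.10: the tangential force stepped from 4.6 to 8 N and the motion checked. This agrees with the vision prediction of 1.13. I'll take it on to about 1.36.

Call:
arm_command:
  plan:
    - [0.0,0,-0.002,0,0.04]
    - [0.0,0,-0.002,0,0.04]
    - [0.0,0,-0.002,0,0.04]

```text
clock: 14.25
tool_pos: [0.5147, 0.1675, 0.1017]
eef_rot: [0.702, -0.097, -0.699, -0.093]
contact_force: [3.3, -8.6, 0.3]
opening: 0.218
```

```bash
python3 -c "
from plant import r
from h import *
wh(r.get_state())"
```

```text
clk 14.250 r 0.0472 z 0.1017 theta 1.2819 toolyaw-th 1.3338 Ft -7.69 F_tool [-0.2  7.4 -5.4] op 0.0192
```

Call:
arm_command:
  plan:
    - [0.0,0,-0.002,0,0.04]
    - [0.0,0,-0.002,0,0.04]
    - [0.0,0,0,0,0]
    - [0.0,0,0,0,0]

```text
clock: 14.75
tool_pos: [0.5157, 0.1709, 0.1017]
eef_rot: [0.698, -0.125, -0.695, -0.121]
contact_force: [4.0, -8.3, 0.2]
opening: 0.22
```

```bash
python3 -c "
from plant import r
from h import *
import pickle
s=r.get_state();wh(s)
p,d=r.snapshot('wrist');cv2.imwrite('pics/w7.png',p[...,::-1]);pickle.dump((s,p,d),open('pics/w7.pkl','wb'))
"
```

```text
clk 14.750 r 0.0471 z 0.1017 theta 1.3581 toolyaw-th 1.4132 Ft -6.76 F_tool [-0.1  6.4 -6.6] op 0.0193
```

View pics/w7.png

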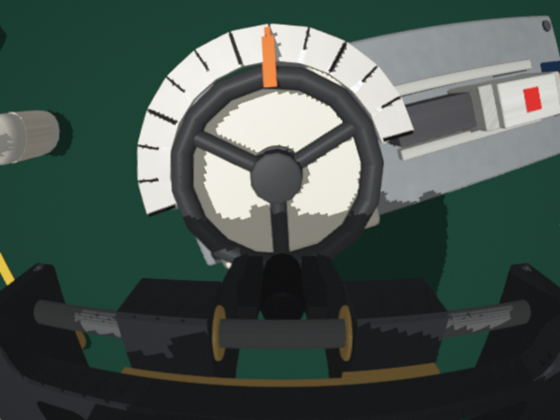

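Run:
```python
from plant import r
from h import *
import pickle
c=r.calibration('wrist')
for n in ['w5','w6','w7']:
    s,p,d=pickle.load(open(f'pics/{n}.pkl','rb'));h=cv2.cvtColor(p,cv2.COLOR_RGB2HSV)
    m=((h[...,0]>7)&(h[...,0]<17)&(h[...,1]>150)&(h[...,2]>150)).astype(np.uint8);m[130:]=0;m[:,:200]=0;m[:,340:]=0
    v,u=np.nonzero(m)
    P=np.array([wplane(c,s,a,b,.092)[:2] for a,b in zip(u,v)]);w=P.mean(0)-AX
    print(n,len(u),w,'theta',1.1-.0354-np.arctan2(w[1],w[0]));wh(s)
```

```text
w5 331 [0.03438265 0.04466095] theta 0.14989413567563759
clk 9.725 r 0.0521 z 0.1569 theta 0.1437 toolyaw-th 0.1329 Ft 0.05 F_tool [ 0.1 -0.1  1.2] op 0.0500
w6 646 [0.05601689 0.00685123] theta 0.9428978451086447
clk 13.025 r 0.0469 z 0.1017 theta 0.9494 toolyaw-th 0.9728 Ft -3.93 F_tool [ 1.   3.8 -4.3] op 0.0193
w7 666 [ 0.05418309 -0.01639501] theta 1.3584270502535296
clk 14.750 r 0.0471 z 0.1017 theta 1.3581 toolyaw-th 1.4132 Ft -6.76 F_tool [-0.1  6.4 -6.6] op 0.0193
```

The pointer (1.358) and tool angle (1.358) agree, about 0.25 rad past bite. I'll release the wheel now.

Call:
arm_command:
  plan:
    - [0.05,0,0,0,0]
    - [0.05,0,0,0,0]
    - [0.05,0,0,0,0]
    - [0.05,0,0,0,0]
    - [0.05,-0.02,0,0,0]
    - [0.05,-0.03,0,0,0]
    - [0.05,-0.03,0,0,0]
    - [0.05,0,0,0,0]
    - [0.05,0,0,0,0]

```text
clock: 15.92
tool_pos: [0.5134, 0.1759, 0.1805]
eef_rot: [-0.696, 0.122, 0.697, 0.122]
contact_force: [0.4, 0.5, -0.1]
opening: 0.561
```

Run:
```python
from plant import r
from h import *
import pickle
c=r.calibration('wrist')
s=r.get_state();wh(s)
p,d=r.snapshot('wrist');cv2.imwrite('pics/w8.png',p[...,::-1]);pickle.dump((s,p,d),open('pics/w8.pkl','wb'))
h=cv2.cvtColor(p,cv2.COLOR_RGB2HSV)
m=((h[...,0]>7)&(h[...,0]<17)&(h[...,1]>150)&(h[...,2]>150)).astype(np.uint8);m[160:]=0;m[:,:200]=0;m[:,340:]=0
v,u=np.nonzero(m)
P=np.array([wplane(c,s,a,b,.092)[:2] for a,b in zip(u,v)]);w=P.mean(0)-AX
print(len(u),w,'theta',1.1-.0354-np.arctan2(w[1],w[0]))
```

```text
clk 15.925 r 0.0509 z 0.1805 theta 1.4380 toolyaw-th 1.4112 Ft 0.59 F_tool [ 0.1 -0.6 -0.2] op 0.0494
292 [ 0.0539324  -0.01630807] theta 1.3582387238480427
```

View pics/w8.png

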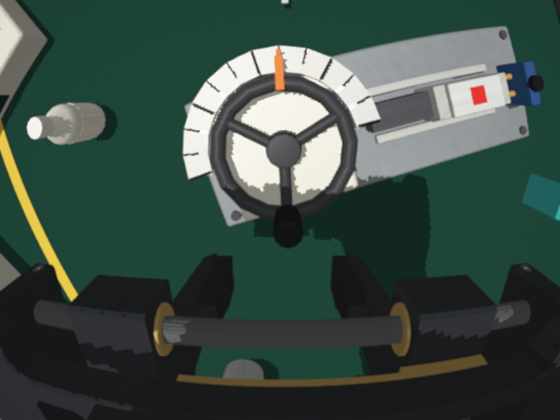

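Run:
```python
import pickle,cv2
s,p,d=pickle.load(open('pics/w8.pkl','rb'))
cv2.imwrite('pics/w8c.png',cv2.resize(p[55:135,420:550][...,::-1],None,fx=6,fy=6,interpolation=cv2.INTER_CUBIC))
```

```text
(no output)
```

View pics/w8c.png

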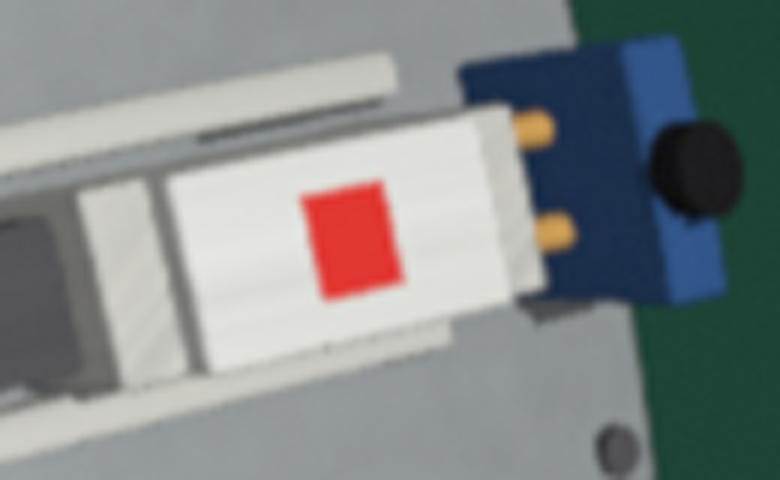

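Run:
```python
from plant import r
from h import *
import pickle
c=r.calibration('wrist')
th=-.0354;X=np.array([np.cos(th),np.sin(th)]);Y=np.array([-X[1],X[0]]);O=np.array([.5547,.067])+X*.0023
s,p,d=pickle.load(open('pics/w8.pkl','rb'))
f=lambda x,y,z:wplane(c,s,(x+.5)/6-.5+420,(y+.5)/6-.5+55,z)
def sh(n,P):print(n,np.round([(P[:2]-O)@X,(P[:2]-O)@Y],4))
sh('jaw front',f(168,280,.064));sh('blk jawside',f(190,275,.07));sh('blk stopside',f(495,208,.07));sh('stop back',f(528,200,.064));sh('red',f(352,240,.07))
```

```text
jaw front [-0.0007 -0.059 ]
blk jawside [-0.0002 -0.0596]
blk stopside [-0.0006 -0.1189]
stop back [-0.0011 -0.131 ]
red [-0.0006 -0.0895]
```

```bash
python3 -c "
from plant import r
print(r.finish_job());print(r.get_state()['clock'])"
```

```text
the job is handed in; nothing more can be done
None
the job is handed in; nothing more can be done
```

The job is handed in at about 16 s of robot time; `finish_job` reports no verdict.

**What I did:** I took the smaller aluminium block off the mat, stood it in the channel and let go of it. Then I turned the handwheel clockwise by its post, felt the bite at about 1.10 rad and carried on to 1.358 rad. That is about 0.25 rad, roughly one division, past bite. I then opened the fingers and lifted clear of the wheel.

**Last checks:**
- **Wheel:** the pointer reads 1.358 rad both before and after letting go, so the wheel did not move on release.
- **Clamping force:** the stop's back edge moved about 6.6 mm from where I first measured it. By the given spring rate that is about 13.5 N on the block, inside the 11 to 16 N wanted.
- **Block:** it is about 0.6 mm off the channel's middle line, centred at fixture y ≈ −0.09, against both jaw and stop. I did not measure its height or tilt after clamping.
- **Robot:** the force reading is near zero, about 50 mm above the post top, with nothing touched.

**Disagreements:**
- The top camera placed things about 2 mm off the wrist camera in x, so I used the wrist camera.
- On the post the tool sat about 3 mm inward of its planned radius, which did no harm.
- The measured tangential force while turning was about 4 N before bite and 7 N after, below the stated 9 N and more. The bite is therefore judged from the step in force, and it agrees with the 1.13 rad predicted from the pictures.

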